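Fit the adjusting spindle into the planer's bearing unit

ROBOT

A 7-joint arm with a two-finger parallel gripper is mounted at the origin on the work surface. World frame = base frame: x ahead of the robot, y to its left, z up, the work surface at z = 0. Lengths are in m, angles in rad, forces in N, time in s.
With the tool pointing down it reaches from about 0.4 to 0.875 m from the base axis. Payload 19.3 kg.
Tool frame: the origin (TCP) lies at the very end of the fingers, on their centre line; the grasp point (between the pads) lies 19 mm behind it; z points along the fingers, y is the line along which they close (so a half turn about z gives the same grasp; the last joint's range is limited). The gripper opens to 85 mm and grips with 20 to 120 N. Pads are 22 mm wide; open, the fingers measure 114 mm over their backs; the gripper's body (76 mm by 85 mm) begins 54 mm behind the grasp point. The pads swing forward as they close: fully open they stand 13 mm farther back than shut.
Start: joints at [1.274, 0.521, -0.036, 1.599, 0.021, 1.021, -0.113], TCP at [0.141, -0.609, 0.231] pointing down, gripper open.
Joint ranges: [-2.91, 2.91], [-0.3, 2.13], [-1.5, 1.42], [0.17, 2.43], [-1.26, 4.41], [0.16, 1.93], [-2.52, 2.52]. Speed limits (rad/s): [1.89, 1.89, 2.39, 2.39, 3.01, 3.01, 3.01].

INTERFACE

Orientations are given as [roll, pitch, yaw] about the fixed x, y, z axes, in that order (R = Rz(yaw) Ry(pitch) Rx(roll)).
In Python, from workcell import bot gives the robot as it stands.
- The arm moves only by the shell command python3 -m crank 'ROWS' [FORCE]. ROWS is a JSON object of lists of equal length, an entry for each row: "travel": the shift along the world's x, y, z in cm, a list of three; "turn": the turn, a rotation vector about the world's x, y, z in degrees, a list of three; "gripper": the closure, from 0 (fully open) to 1 (shut). A call has exactly 5 rows; each row is the pose to reach, as a shift and turn from the pose commanded when the call began; what a row does not reach only later rows make up. A row lasts 1/10 s, in which the tool goes at most 50 mm and 8.59 degrees, less where a joint would pass 70% of its speed; a pose out of reach is approached as far as the arm can. A call with a gripper value outside its range is refused whole. The fingers move at their own pace and stop on an object; FORCE is the grip in N (left out, the last holds). Time passes only in rows, so rows that repeat a pose let the fingers close, or fill a call up. It gives the time, the measured TCP pose, the force, the opening and the grip force at its end, in the units of the state.
- bot.observe(): the state, without advancing time (a new reading comes with each control period).
- bot.grab_frame(name): name is "scene" or "top" or "wrist"; returns a dict with "pixels" (400x640x3 uint8, red, green, blue), "fx", "fy", "cx", "cy" (pixels), "dist" ([k1, k2, p1, p2, k3] as OpenCV has them; the pictures are not rectified), "extrinsics" (4x4, takes a point from world to camera coordinates). Camera axes: x right, y down, z forward; pixel columns grow to the right and rows downward; lengths in m; the calibration is good to about 2 mm. A picture is of the moment at which its call begins. There is no depth.
- bot.job_done(): hands the job in; it is judged then, once.
The state is a dict: "clock": time; "qpos": joint angles; "qd": joint speeds; "joint_efforts": joint torques, N m; "position": TCP position; "tool_rot": TCP orientation; "force": force on the tool from outside, world axes, zero at the start; "moment": the same for the moment, N m; "grip_width": finger opening in m; "finger_force": force on a finger pad.
Only numpy, scipy, OpenCV 4.12 (cv2) and the standard library are available. Lean on these libraries where they do the work, as an engineer would, in place of code of your own. Each camera call takes 0.05 s, during which the arm holds its last target. There are 200 camera calls.

TASK

Take the collared T-handle spindle out of the wooden rack and thread it gently down through both bearing plates of the grey bearing unit. Its blade end then has to find the slot of the sprung drive dog hidden below: turn it under light pressure until it drops in, lower it until its collar sits flush on the upper plate, and let go. Never force it against the unit (stay below 25 N), and leave the other rack tools, the tape measure, the mallet and the cup where they are.

Things in the scene. Friction and masses are not known exactly. Their poses are not given: they have to be found in the camera images.
- spindle: Steel spindle upright in the rack, the only tool there with a collar: shaft 16 mm in diameter, about 160 mm tall in all, 0.18 to 0.36 kg. Its lower end is a blade 12 mm long, 14.8 mm wide (along its x axis) and 6 mm thick. Origin: centre of the blade's lower end, z up along the shaft. When home in the unit its lower end is 28 mm above the bench.
- spindle_grip (a point): Centre of the spindle's cross handle (T bar), 152 mm above its lower end. The bar is 54 mm long along the spindle's y axis (square to the blade's width), 14 mm wide along x, 16 mm tall.
- spindle_collar (a point): Centre of the underside of the spindle's collar (28 mm in diameter, 8 mm thick), 112 mm above its lower end; it rests on the upper plate when the spindle is home.
- unit: Grey bearing unit, fixed to the bench: base 150 x 130 x 12 mm, two upright cheeks 90 mm long (along its x axis) at y = -50 and +50 mm, between them two level aluminium bearing plates 90 x 90 mm with aligned 17.5 mm holes on the unit's z axis, mouths chamfered 2 mm. Closed housing with the drive dog below. Origin: centre of the base's underside, z up.
- unit_bore (a point): Centre of the hole at the upper face of the upper bearing plate, 140 mm above the bench; this plate is 12 mm thick. Axes of the unit.
- unit_lower (a point): Centre of the hole at the upper face of the lower bearing plate, 70 mm above the bench; this plate is 10 mm thick.
- unit_drive (a point): Where the top of the drive dog rests, on the holes' axis, 40 mm above the bench (the point does not move). Its 8 mm wide slot, 14 mm deep and open below, stands hidden at an unknown angle within 0.8 rad of the unit's x axis. The dog yields 8 mm downwards (2 N at first, 10 N at 8 mm, then rigid), is stiff to turn, and springs up round a blade whose width is within 0.1 rad of the slot.
- rack: Wooden block 70 x 260 mm, 70 mm high, fixed, with three 19 mm holes 64 mm deep in a row along its y axis, at y = -85, 0 and +85 mm; each holds one tool upright, standing on the hole's bottom 6 mm above the bench. Origin: centre of its underside.
- tkey: Another steel T-handle tool in the rack, shorter and without collar: shaft 16 mm in diameter, T bar 54 x 14 x 16 mm along its y axis, centred 131 mm above its lower end (its origin). Leave it.
- drift: Steel drift in the rack with a round knob 34 mm in diameter, 127 mm tall, shaft 16 mm in diameter; origin at its lower end. Leave it.
- tape: Yellow tape measure, 70 x 36 mm, 64 mm high; origin under its centre. Leave it.
- mallet: Wooden mallet lying down: head 60 x 120 mm, 52 mm high, handle 200 mm along its -x axis; origin on the bench where the handle meets the head. Leave it.
- cup: Grey plastic cup, 72 mm across, 95 mm high; origin under its centre. Leave it.

How it is judged:
By the outcome, as a careful person would: the job done as asked, in the order asked, and still so for the second after the job is handed in, with the robot touching nothing.
It also fails if it takes over 61 s, if anything falls off the work surface, if the arm or the gripper's body presses on something with over 40 N, if the wrist force passes 120 N, or if a joint passes its speed limit or range.

## Working session

There is one attempt and no reset: what is moved stays moved. The work goes in short steps, Python scripts to look and compute and a shell command to move; the robot and the scene stay as the last step left them, time stands still between calls to the robot, and variables do not carry over. Pictures are saved under pics/ and viewed, at most 10 in all, crops included, and the job is handed in when it is done.

```bash
mkdir -p pics; ls; cat > h.py <<'E'
import numpy as np, cv2, json
from workcell import bot
def snap(n,f):
    d=bot.grab_frame(n); cv2.imwrite('pics/%s.png'%f,d['pixels'][:,:,::-1])
    json.dump({k:np.array(d[k]).tolist() for k in ('fx','fy','cx','cy','dist','extrinsics')},open('pics/%s.json'%f,'w')); return d
def cal(f):
    d=json.load(open('pics/%s.json'%f)); K=np.array([[d['fx'],0,d['cx']],[0,d['fy'],d['cy']],[0,0,1]]); return K,np.array(d['dist']),np.array(d['extrinsics'])
def ray(f,uv):
    K,D,E=cal(f); p=cv2.undistortPoints(np.array([[uv]],float),K,D)[0,0]; R=E[:3,:3]; return -R.T@E[:3,3], R.T@np.array([p[0],p[1],1])
def atz(f,uv,z):
    c,d=ray(f,uv); return c+d*(z-c[2])/d[2]
def proj(f,P):
    K,D,E=cal(f); return cv2.projectPoints(np.array(P,float).reshape(-1,3),cv2.Rodrigues(E[:3,:3])[0],E[:3,3],K,D)[0][:,0]
def tri(obs):
    A=np.zeros((3,3));b=np.zeros(3)
    for f,uv in obs:
        c,d=ray(f,uv); d=d/np.linalg.norm(d); M=np.eye(3)-np.outer(d,d); A+=M;b+=M@c
    return np.linalg.solve(A,b)
E
python3 - <<'E'
from h import *
a=snap('scene','s0');b=snap('top','t0');snap('wrist','w0')
for f in('s0','t0','w0'):print(f,ray(f,(320,200)),cal(f)[0][0,0])
print(bot.observe())
E
```

```text
pics
s0 (array([ 1.11747687, -0.62221782,  0.7256259 ]), array([-0.5489468 ,  0.54068002, -0.63752564])) 403.73357832804066
t0 (array([ 0.3736952 , -0.10644708,  1.15323754]), array([ 0.17488622,  0.02327995, -0.98439957])) 467.83976169492786
w0 (array([ 0.21593603, -0.59177446,  0.3733248 ]), array([-0.30180162, -0.04874914, -0.95230078])) 302.74912054537447
{'clock': 0.15, 'qpos': array([ 1.27378772,  0.52186489, -0.03633608,  1.59986066,  0.02118792,
        1.02111654, -0.11279881]), 'qd': array([ 0.00194076, -0.00073553,  0.00047034, -0.00216894,  0.00019024,
       -0.00027981,  0.00069272]), 'joint_efforts': array([ 2.69439071e-03, -9.27384067e+01,  1.98059946e+00, -3.70051038e+01,
        1.78362813e-02,  6.29801230e-03, -9.95945811e-05]), 'position': array([ 0.14046543, -0.60875141,  0.23087133]), 'tool_rot': array([-3.14072865e+00,  4.39037349e-05,  2.26798390e-01]), 'force': array([-0.42166693,  0.17476868, -0.67365351]), 'moment': array([ 0.02222438, -0.02734932, -0.00541652]), 'finger_force': 0.0, 'grip_width': 0.08551078476227733}
```

View pics/s0.png

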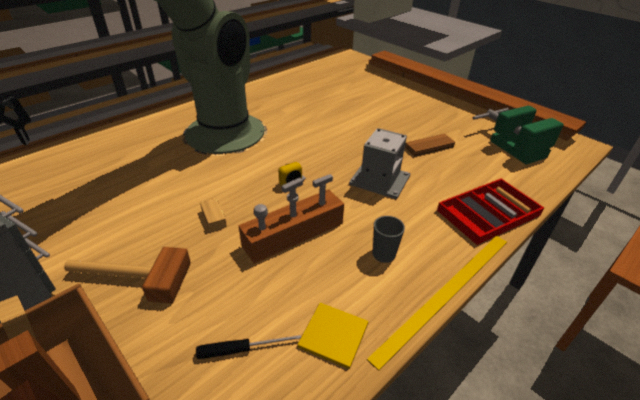

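View pics/t0.png

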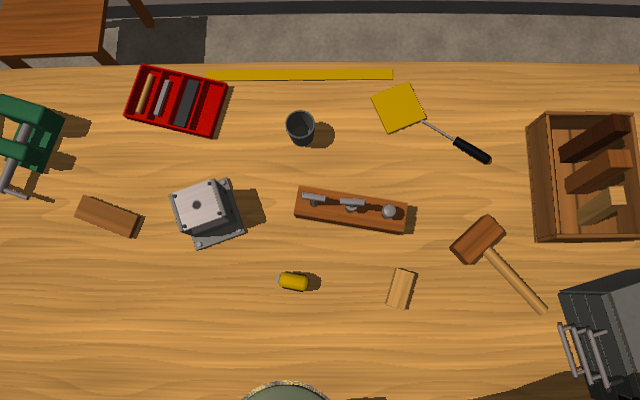

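The scene view shows the rack (about 290,222) with the knob drift at 261,213, the collared spindle in the middle at 293,187 and the tkey at 322,180. The unit is at 384,150. In the top view the rack is at 352,210 and the unit bore at about 197,205.

```bash
python3 - <<'E'
import cv2,numpy as np
s=cv2.imread('pics/s0.png');t=cv2.imread('pics/t0.png')
r=lambda i,x,y,w,h,k:cv2.resize(i[y:y+h,x:x+w],None,fx=k,fy=k,interpolation=cv2.INTER_CUBIC)
a=r(s,230,165,130,100,3.0);b=r(s,340,115,130,100,3.0);c=r(t,285,165,130,100,3.0);d=r(t,160,155,130,100,3.0)
cv2.imwrite('pics/c0.png',np.vstack([np.hstack([a,b]),np.hstack([c,d])]))
E
```

```text
(no output)
```

View pics/c0.png

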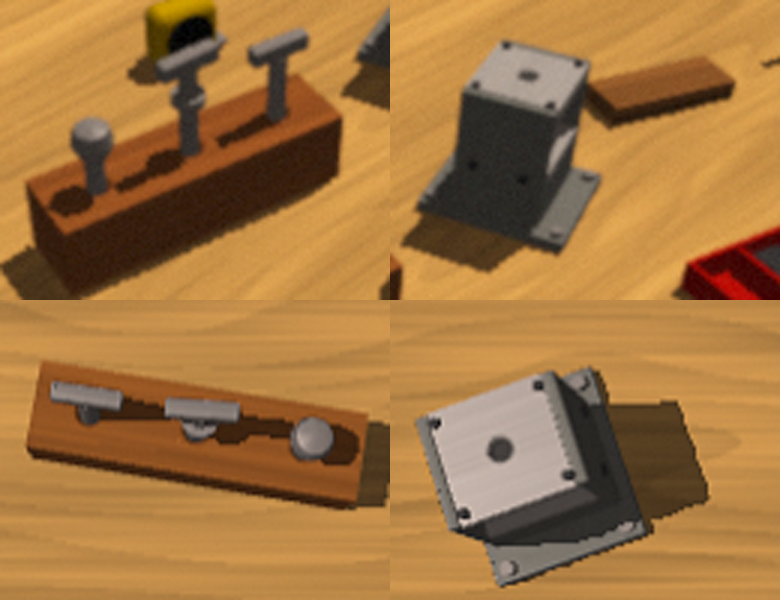

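Enlarged: in the top view the spindle bar runs from (166,409) to (239,411) in the crop, the bore is at (500,449) and the rack's top corners are visible. In the scene view the bore is at (529,75).

```bash
python3 - <<'E'
from h import *
T=lambda x,y:(285+x/3-.33,165+(y-300)/3-.33)
U=lambda x,y:(160+(x-390)/3-.33,155+(y-300)/3-.33)
SA=lambda x,y:(230+x/3-.33,165+y/3-.33)
SB=lambda x,y:(340+(x-390)/3-.33,115+y/3-.33)
np.set_printoptions(precision=4,suppress=True)
print('bore',atz('t0',U(500,449),.14),atz('s0',SB(529,75),.14),tri([('t0',U(500,449)),('s0',SB(529,75))]))
print('plate',[atz('t0',U(*p),.14)[:2] for p in((418,420),(553,373),(590,483),(457,530))])
print('base',[atz('t0',U(*p),.012)[:2] for p in((598,370),(652,533),(498,584))])
print('rack',[atz('t0',T(*p),.07)[:2] for p in((42,362),(367,413),(355,503),(30,450))])
print('bar',[atz('t0',T(*p),.166)[:2] for p in((166,406),(239,406))])
print('barS',[atz('s0',SA(*p),.166)[:2] for p in((157,65),(226,40))],)
print('tkey',[atz('t0',T(*p),.145)[:2] for p in((52,386),(122,397))])
print('knob',atz('t0',T(312,438),.125),'tape',atz('t0',(294,281),.05),'cup',atz('t0',(300,124),.095),'mallet',atz('t0',(478,240),.05))
E
```

```text
bore [0.5442 0.1924 0.14  ] [0.5436 0.1936 0.14  ] [0.5442 0.1924 0.1407]
plate [array([0.5662, 0.256 ]), array([0.6017, 0.1552]), array([0.5188, 0.1239]), array([0.4839, 0.2215])]
base [array([0.633 , 0.1501]), array([0.4958, 0.1   ]), array([0.4534, 0.2262])]
rack [array([ 0.6015, -0.0302]), array([ 0.5603, -0.285 ]), array([ 0.4897, -0.2735]), array([ 0.5313, -0.0216])]
bar [array([ 0.549, -0.126]), array([ 0.5489, -0.178 ])]
barS [array([ 0.5434, -0.1786]), array([ 0.5542, -0.1187])]
tkey [array([ 0.5677, -0.043 ]), array([ 0.5595, -0.0943])]
knob [ 0.5321 -0.2346  0.125 ] tape [ 0.3782 -0.0203  0.05  ] cup [ 0.7453 -0.0333  0.095 ] mallet [ 0.4732 -0.4537  0.05  ]
```

```bash
python3 -m crank '{"travel":[[3,3.4,2],[6,6.8,4],[9.3,10.5,5],[12.6,14.2,5],[16,18,5]],"turn":[[0,0,7],[0,0,14],[0,0,21],[0,0,28],[0,0,35]],"gripper":[0,0,0,0,0]}'
python3 -m crank '{"travel":[[3.2,3.6,0],[6.4,7.2,0],[9.6,10.8,0],[12.8,14.4,0],[16,18,0]],"turn":[[0,0,7],[0,0,14],[0,0,21],[0,0,28],[0,0,34]],"gripper":[0,0,0,0,0]}'
python3 -m crank '{"travel":[[2,2.4,0],[4,4.8,0],[6,7.2,0],[8.6,9.7,0],[8.6,9.7,0]],"turn":[[0,0,0],[0,0,0],[0,0,0],[0,0,0],[0,0,0]],"gripper":[0,0,0,0,0]}'
python3 - <<'E'
from h import *
snap('wrist','w1'); o=bot.observe(); print(o['qpos'],o['position'],o['tool_rot'])
print(proj('w1',[[.547,-.152,.166],[.5457,-.1526,.07]]))
E
```

```text
clock: 0.65
position: [0.3007, -0.4283, 0.2817]
tool_rot: [3.141, 0.0, 0.842]
force: [0.6, -0.4, 0.6]
grip_width: 0.0855
finger_force: 0.0
clock: 1.15
position: [0.4606, -0.2482, 0.2814]
tool_rot: [3.142, 0.0, 1.436]
force: [0.4, -0.6, 0.6]
grip_width: 0.0854
finger_force: 0.0
clock: 1.65
position: [0.5481, -0.1486, 0.281]
tool_rot: [3.141, -0.002, 1.436]
force: [-1.2, -0.2, 0.2]
grip_width: 0.0851
finger_force: 0.0
[ 0.52556487  0.41421884 -0.49361871  1.67766717  0.21401165  1.10425727
 -0.16609372] [ 0.54667736 -0.15079368  0.28086497] [-3.14113355e+00 -1.00413408e-03  1.43432689e+00]
[[324.52509614 198.43399271]
 [323.82998562 175.24726611]]
```

View pics/w1.png

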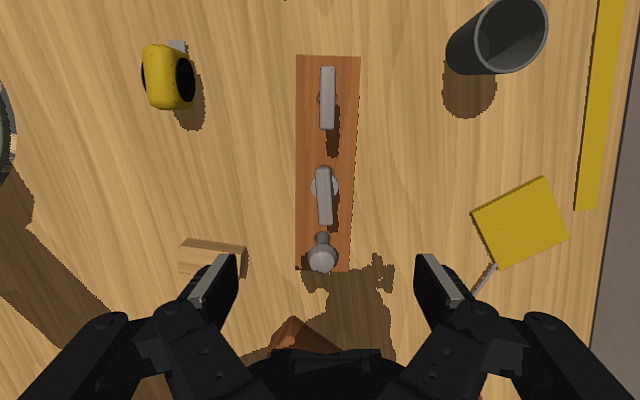

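The wrist view shows the spindle bar centred at about (323,196), its ends at (321,168.5) and (325.5,223.5), turned slightly clockwise of the rack.

```bash
python3 - <<'E'
from h import *
np.set_printoptions(precision=4,suppress=True)
i=cv2.imread('pics/w1.png')[155:275,270:380]; cv2.imwrite('pics/c1.png',cv2.resize(i,None,fx=5,fy=5,interpolation=cv2.INTER_CUBIC))
for z in(.166,):
  P=[atz('w1',p,z)[:2] for p in((314,170),(328,167),(333,222),(318,225))];print(np.array(P),np.mean(P,0))
print([atz('w1',p,.07)[:2] for p in((296,55),(361,57),(349,272),(295,271))])
E
```

```text
[[ 0.5415 -0.1252]
 [ 0.5538 -0.1243]
 [ 0.5516 -0.1754]
 [ 0.5376 -0.1764]] [ 0.5461 -0.1503]
[array([ 0.5342, -0.019 ]), array([ 0.6026, -0.0302]), array([ 0.5608, -0.2868]), array([ 0.4903, -0.2757])]
```

View pics/c1.png

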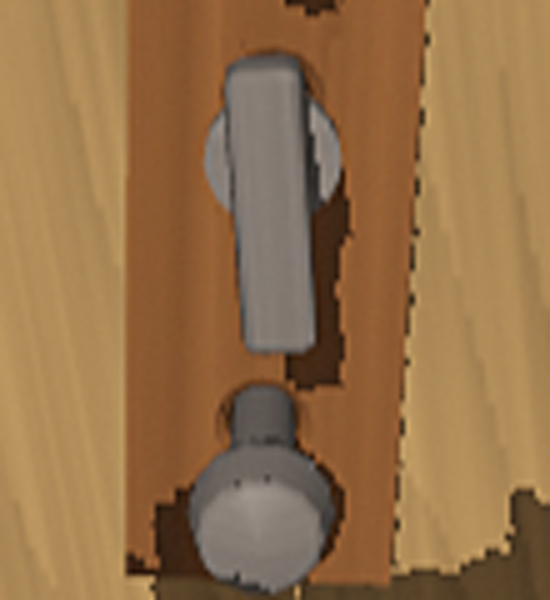

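```bash
python3 -m crank '{"travel":[[0,0,-3.5],[0,0,-7],[0,0,-10.5],[0,0,-13],[0,0,-14.2]],"turn":[[0,0,2],[0,0,4],[0,0,4],[0,0,4],[0,0,4]],"gripper":[0,0,0,0,0]}' 50
python3 -m crank '{"travel":[[0,0,0],[0,0,0],[0,0,0],[0,0,0],[0,0,0]],"turn":[[0,0,0],[0,0,0],[0,0,0],[0,0,0],[0,0,0]],"gripper":[0.6,1,1,1,1]}' 50
python3 -m crank '{"travel":[[0,0,0],[0,0,0],[0,0,0],[0,0,0],[0,0,0]],"turn":[[0,0,0],[0,0,0],[0,0,0],[0,0,0],[0,0,0]],"gripper":[1,1,1,1,1]}' 60
```

```text
clock: 2.2
position: [0.5443, -0.1536, 0.1372]
tool_rot: [-3.139, -0.0, 1.5]
force: [-0.2, 0.6, -0.4]
grip_width: 0.0857
finger_force: 0.0
clock: 2.7
position: [0.5461, -0.153, 0.1401]
tool_rot: [3.14, 0.0, 1.501]
force: [0.3, 0.4, 9.8]
grip_width: 0.014
finger_force: 49.2
clock: 3.2
position: [0.5463, -0.153, 0.1402]
tool_rot: [3.14, 0.0, 1.501]
force: [-1.4, 0.6, 7.3]
grip_width: 0.0132
finger_force: 59.0
```

```bash
python3 -m crank '{"travel":[[0,0,1],[0,0,3],[0,0,6],[0,0,9],[0,0,12]],"turn":[[0,0,0],[0,0,0],[0,0,0],[0,0,0],[0,0,0]],"gripper":[1,1,1,1,1]}' 60
python3 -m crank '{"travel":[[0,0,3],[0,0,5.5],[0,1,6.5],[0,4,6.5],[0,7.5,6.5]],"turn":[[0,0,0],[0,0,0],[0,0,0],[0,0,0],[0,0,0]],"gripper":[1,1,1,1,1]}' 
python3 -m crank '{"travel":[[0,4,0],[0,8,0],[0,12,0],[0,16,0],[0,20,0]],"turn":[[0,0,-5],[0,0,-10],[0,0,-15],[0,0,-20],[0,0,-23]],"gripper":[1,1,1,1,1]}' 
python3 -m crank '{"travel":[[0,3.5,0],[-0.3,6,0],[-0.3,7,0],[-0.3,7,0],[-0.3,7,0]],"turn":[[0,0,0],[0,0,0],[0,0,0],[0,0,0],[0,0,0]],"gripper":[1,1,1,1,1]}' 
python3 - <<'E'
from h import *
snap('wrist','w2');snap('scene','s2');snap('top','t2'); o=bot.observe(); print(o['qpos'],o['position'],o['tool_rot'],o['force'],o['grip_width'])
s=cv2.imread('pics/s2.png')[40:230,310:460];w=cv2.imread('pics/w2.png')
r=lambda i,k:cv2.resize(i,None,fx=k,fy=k,interpolation=cv2.INTER_CUBIC)
a=r(s,3);b=r(w[150:400,230:410],2.28)[:570]
cv2.imwrite('pics/c2.png',np.hstack([a,b[:,:350]]));print(a.shape,b.shape)
E
```

```text
clock: 3.7
position: [0.5455, -0.1527, 0.2611]
tool_rot: [-3.142, -0.0, 1.501]
force: [-0.5, -0.7, -1.9]
grip_width: 0.0127
finger_force: 59.0
clock: 4.2
position: [0.5453, -0.0771, 0.3241]
tool_rot: [-3.141, 0.0, 1.499]
force: [1.0, -0.7, -3.1]
grip_width: 0.0133
finger_force: 59.1
clock: 4.7
position: [0.5448, 0.1244, 0.3239]
tool_rot: [-3.141, 0.001, 1.096]
force: [0.6, -0.5, -2.0]
grip_width: 0.013
finger_force: 59.1
clock: 5.2
position: [0.5428, 0.1911, 0.324]
tool_rot: [-3.141, 0.001, 1.099]
force: [0.5, -0.3, -2.4]
grip_width: 0.0133
finger_force: 59.0
[-0.04253049  0.40060119 -0.55371748  1.59343737  0.22138243  1.2109362
 -1.1124145 ] [0.54302003 0.19076745 0.32424214] [3.14135801e+00 4.95928246e-04 1.09759670e+00] [ 0.66598246  0.23287495 -1.51195525] 0.013288788171459724
(570, 450, 3) (570, 410, 3)
```

View pics/c2.png

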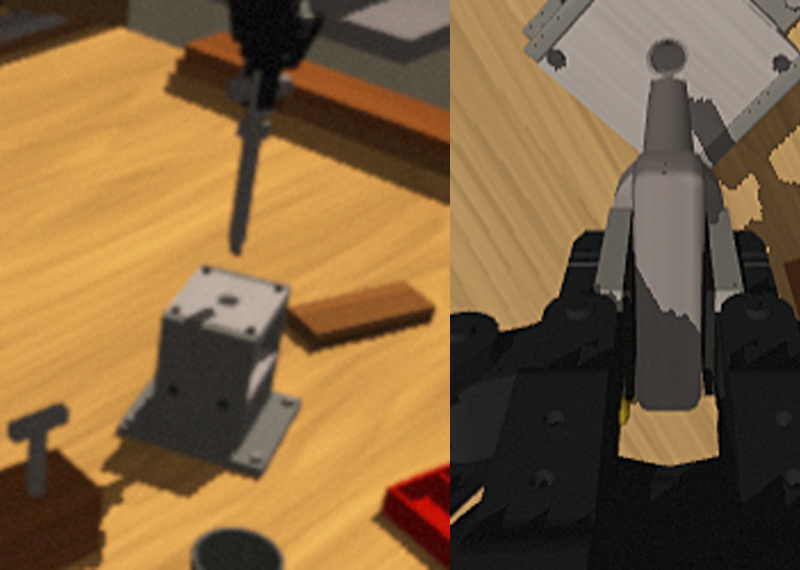

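The crop shows the spindle hanging above the unit: scene blade tip at crop (237,252), collar at (253,127). In the wrist crop the tip is at about (666,75), with the bore at (667,56) just ahead of it. I'll check this against a vertical spindle.

```bash
python3 - <<'E'
from h import *
np.set_printoptions(precision=4,suppress=True)
S=lambda x,y:(310+x/3-.33,40+y/3-.33)
W=lambda x,y:(230+(x-450)/2.28-.28,150+y/2.28-.28)
x,y=.5430,.1908
print('exp scene tip/collar',proj('s2',[[x,y,.19],[x,y,.302]]),'obs',S(237,252),S(253,127))
print('exp wrist tip/bar',proj('w2',[[x,y,.19],[x,y,.35]]),'obs',W(666,75),W(668,275))
print('tip tri',tri([('s2',S(237,250)),('w2',W(666,78))]))
print('bore wrist',atz('w2',W(667,56),.14),'tri',tri([('w2',W(667,56)),('s2',S(228,300)),('t0',(196.4,204.3))]),atz('s2',S(228,300),.14))
E
```

```text
exp scene tip/collar [[387.5716 123.9398]
 [393.4558  84.5   ]] obs (388.67, 123.67) (394.00333333333333, 82.00333333333334)
exp wrist tip/bar [[325.7747 188.7932]
 [325.5335 285.9631]] obs (324.4568421052632, 182.61473684210526) (325.3340350877193, 270.3340350877193)
tip tri [0.5436 0.1955 0.1911]
bore wrist [0.5433 0.1936 0.14  ] tri [0.5436 0.1928 0.14  ] [0.543  0.1929 0.14  ]
```

```bash
python3 -m crank '{"travel":[[0,0,-1],[0,0,-2],[0,0,-3],[0,0,-3.8],[0,0,-3.8]],"turn":[[0,0,0],[0,0,0],[0,0,0],[0,0,0],[0,0,0]],"gripper":[1,1,1,1,1]}' 
python3 - <<'E'
from h import *
snap('wrist','w3');snap('scene','s3'); o=bot.observe(); print(o['position'],o['tool_rot'],o['force'])
print(proj('w3',[[.543,.1908,.152],[.5434,.193,.14]]),proj('s3',[[.543,.1908,.152],[.5434,.193,.14]]))
s=cv2.imread('pics/s3.png')[70:165,355:421];w=cv2.imread('pics/w3.png')[150:245,290:356]
r=lambda i,k:cv2.resize(i,None,fx=k,fy=k,interpolation=cv2.INTER_CUBIC)
cv2.imwrite('pics/c3.png',np.hstack([r(s,6),r(w,6)]))
E
```

```text
clock: 5.85
position: [0.5423, 0.1919, 0.2848]
tool_rot: [-3.14, 0.001, 1.099]
force: [1.1, 0.2, -1.3]
grip_width: 0.0131
finger_force: 59.0
[0.54275179 0.19225789 0.2861883 ] [-3.14127917e+00  9.50354108e-05  1.09953644e+00] [-0.31397566 -0.47884969 -1.80208772]
[[326.78468252 189.51231441]
 [326.11640493 184.0760926 ]] [[385.74646518 136.16873528]
 [385.80281028 139.70555341]]
```

View pics/c3.png

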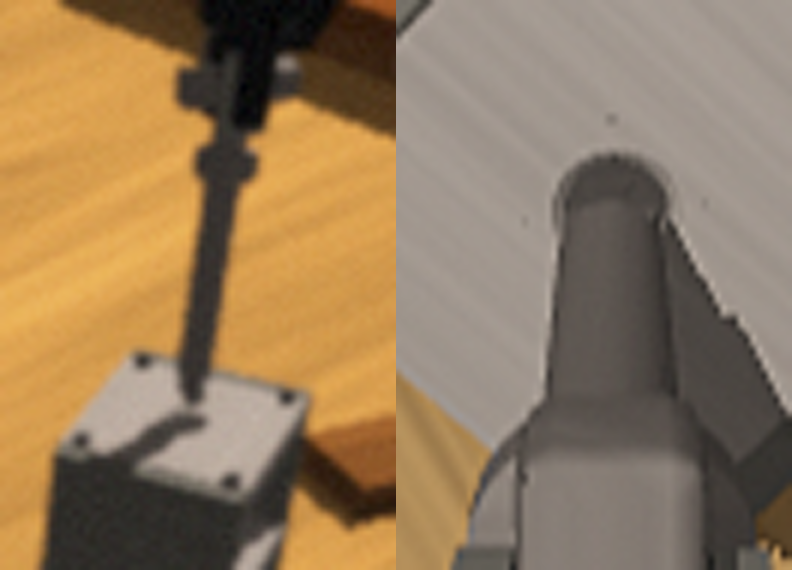

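```bash
python3 - <<'E'
from h import *
np.set_printoptions(precision=2,suppress=True)
o=bot.observe(); t=o['position']; y=o['tool_rot'][2]
a=np.arange(0,2*np.pi,.05)
c=lambda x,y,z,r:np.c_[x+r*np.cos(a),y+r*np.sin(a),0*a+z]
for r in(.00875,.01075):
  q=proj('w3',c(.5434,.193,.14,r)); print('bore',r,((q.min(0)-[290,150])*6+3),((q.max(0)-[290,150])*6+3))
bx=np.array([np.sin(y),-np.cos(y)]);by=np.array([-bx[1],bx[0]])
print('dirs',bx,by)
B=[[*(t[:2]+bx*i*.0074+by*j*.003),t[2]-.134] for i in(-1,1) for j in(-1,1)]
print('blade w',(proj('w3',B)-[290,150])*6+3); print('blade s',(proj('s3',B)-[355,70])*6+3)
q=proj('w3',c(t[0],t[1],t[2]-.122,.008));print('rim w',(q.min(0)-[290,150])*6+3,(q.max(0)-[290,150])*6+3)
q=proj('s3',c(t[0],t[1],t[2]-.022,.014));print('collar s',(q.min(0)-[355,70])*6+3,(q.max(0)-[355,70])*6+3)
q=proj('s3',c(.5434,.193,.14,.00875));print('bore s',(q.min(0)-[355,70])*6+3,(q.max(0)-[355,70])*6+3)
print('1mm by in w',(proj('w3',np.array(B)+[*by*.001,0])-proj('w3',B))[0]*6,'bx',(proj('w3',np.array(B)+[*bx*.001,0])-proj('w3',B))[0]*6)
print('1mm by in s',(proj('s3',np.array(B)+[*by*.001,0])-proj('s3',B))[0]*6,'bx',(proj('s3',np.array(B)+[*bx*.001,0])-proj('s3',B))[0]*6)
E
```

```text
bore 0.00875 [166.13 155.12] [273.27 258.86]
bore 0.01075 [153.89 143.03] [285.51 270.49]
dirs [ 0.89 -0.45] [0.45 0.89]
blade w [[171.15 251.48]
 [170.83 214.66]
 [265.06 251.48]
 [265.34 214.66]]
blade s [[176.77 391.19]
 [188.7  389.58]
 [189.58 407.27]
 [201.61 405.62]]
rim w [164.9  203.09] [270.99 304.99]
collar s [190.37 158.08] [255.63 186.92]
bore s [168.91 411.44] [206.75 431.14]
1mm by in w [-0.05 -6.1 ] bx [6.34 0.  ]
1mm by in s [ 1.99 -0.27] bx [0.86 1.08]
```

The tip and the bore line up within about 0.5 mm, so I'll go in gently.

```bash
python3 -m crank '{"travel":[[0,0,-0.4],[0,0,-0.8],[0,0,-1.1],[0,0,-1.4],[0,0,-1.7]],"turn":[[0,0,0],[0,0,0],[0,0,0],[0,0,0],[0,0,0]],"gripper":[1,1,1,1,1]}' 
python3 - <<'E'
from h import *
o=bot.observe(); print(o['position'],o['force'],o['moment'])
E
```

```text
clock: 6.45
position: [0.5427, 0.1922, 0.269]
tool_rot: [-3.142, 0.0, 1.099]
force: [-0.9, -0.3, -2.5]
grip_width: 0.0132
finger_force: 59.0
[0.54274669 0.19215575 0.26904616] [-0.91884302 -0.302978   -2.5104967 ] [ 0.02189271 -0.00899578 -0.03664084]
```

```bash
python3 -m crank '{"travel":[[0,0,-0.2],[0,0,-0.4],[0,0,-0.6],[0,0,-0.8],[0,0,-1]],"turn":[[0,0,0],[0,0,0],[0,0,0],[0,0,0],[0,0,0]],"gripper":[1,1,1,1,1]}' 
python3 - <<'E'
from h import *
o=bot.observe(); print(o['position'],o['force'],o['moment'])
E
```

```text
clock: 6.95
position: [0.5428, 0.1921, 0.2592]
tool_rot: [3.142, 0.0, 1.099]
force: [0.2, -0.2, -1.5]
grip_width: 0.0129
finger_force: 59.1
[0.54277804 0.19208661 0.25916356] [ 0.22180937 -0.20029881 -1.50771875] [-0.13578903  0.0338142   0.02522674]
```

```bash
for i in 1; do python3 -m crank '{"travel":[[0,0,-0.2],[0,0,-0.4],[0,0,-0.6],[0,0,-0.8],[0,0,-1]],"turn":[[0,0,0],[0,0,0],[0,0,0],[0,0,0],[0,0,0]],"gripper":[1,1,1,1,1]}'; done 
python3 - <<'E'
from h import *
o=bot.observe(); print(o['position'],o['force'],o['moment'])
E
```

```text
clock: 7.45
position: [0.5428, 0.1921, 0.2491]
tool_rot: [-3.142, 0.0, 1.099]
force: [0.7, 0.4, -2.2]
grip_width: 0.0129
finger_force: 59.1
[0.54275491 0.19208925 0.2491133 ] [ 0.6726461   0.38444704 -2.20649085] [-0.29888196  0.02248283 -0.00611839]
```

```bash
python3 -m crank '{"travel":[[0,0,-0.4],[0,0,-0.8],[0,0,-1.2],[0,0,-1.6],[0,0,-2]],"turn":[[0,0,0],[0,0,0],[0,0,0],[0,0,0],[0,0,0]],"gripper":[1,1,1,1,1]}'
python3 - <<'E'
from h import *
o=bot.observe(); print(o['position'],o['force'],o['moment'])
E
```

```text
clock: 7.95
position: [0.5428, 0.1922, 0.2289]
tool_rot: [-3.142, 0.0, 1.099]
force: [-0.8, -0.1, -1.2]
grip_width: 0.0133
finger_force: 59.1
[0.54275466 0.19215207 0.22892197] [-0.84448147 -0.1167366  -1.2356871 ] [-0.36838352  0.01990448 -0.00643733]
```

```bash
python3 -m crank '{"travel":[[0,0,-0.4],[0,0,-0.8],[0,0,-1.2],[0,0,-1.6],[0,0,-2]],"turn":[[0,0,0],[0,0,0],[0,0,0],[0,0,0],[0,0,0]],"gripper":[1,1,1,1,1]}'
python3 -m crank '{"travel":[[0,0,-0.1],[0,0,-0.2],[0,0,-0.3],[0,0,-0.4],[0,0,-0.5]],"turn":[[0,0,0],[0,0,0],[0,0,0],[0,0,0],[0,0,0]],"gripper":[1,1,1,1,1]}'
python3 - <<'E'
from h import *
o=bot.observe(); print(o['position'],o['force'],o['moment'])
E
```

```text
clock: 8.45
position: [0.5428, 0.1921, 0.2089]
tool_rot: [-3.142, 0.0, 1.099]
force: [0.8, -1.4, -1.4]
grip_width: 0.0126
finger_force: 59.1
clock: 8.95
position: [0.5428, 0.1921, 0.2043]
tool_rot: [3.142, -0.0, 1.099]
force: [-0.3, -1.4, -0.7]
grip_width: 0.0133
finger_force: 59.1
[0.54279462 0.19213933 0.20428536] [-0.27746024 -1.35211894 -0.69661152] [-0.61686784  0.11293543 -0.01684217]
```

```bash
python3 -m crank '{"travel":[[0,0,0],[0,0,0],[0,0,0],[0,0,0],[0,0,0]],"turn":[[-0.2,0,0],[-0.5,0,0],[-0.5,0,0],[-0.5,0,0],[-0.5,0,0]],"gripper":[1,1,1,1,1]}'
python3 - <<'E'
from h import *
o=bot.observe(); print(o['position'],o['tool_rot'],o['force'],o['moment'])
E
python3 -m crank '{"travel":[[0,0,-0.1],[0,0,-0.2],[0,0,-0.3],[0,0,-0.4],[0,0,-0.5]],"turn":[[0,0,0],[0,0,0],[0,0,0],[0,0,0],[0,0,0]],"gripper":[1,1,1,1,1]}'
python3 - <<'E'
from h import *
o=bot.observe(); print(o['position'],o['force'],o['moment'])
E
```

```text
clock: 9.45
position: [0.5428, 0.1923, 0.2043]
tool_rot: [3.138, 0.008, 1.1]
force: [-0.3, -0.2, -2.8]
grip_width: 0.0133
finger_force: 59.0
[0.54275856 0.19231596 0.20433707] [3.13770183 0.00752548 1.09950779] [-0.32221392 -0.19286958 -2.81315096] [-0.04949335  0.01630839 -0.01595569]
clock: 9.95
position: [0.5428, 0.1922, 0.1992]
tool_rot: [3.138, 0.008, 1.099]
force: [0.6, 0.2, -2.3]
grip_width: 0.013
finger_force: 59.0
[0.54275676 0.19216468 0.19918556] [ 0.63469708  0.24321004 -2.31405366] [ 0.02655212 -0.03458023  0.01731041]
```

The 0.5° tilt removed the side moment, so I'm continuing down.

```bash
python3 -m crank '{"travel":[[0,0,-0.2],[0,0,-0.4],[0,0,-0.6],[0,0,-0.8],[0,0,-1]],"turn":[[0,0,0],[0,0,0],[0,0,0],[0,0,0],[0,0,0]],"gripper":[1,1,1,1,1]}'
python3 -m crank '{"travel":[[0,0,-0.2],[0,0,-0.4],[0,0,-0.6],[0,0,-0.8],[0,0,-1]],"turn":[[0,0,0],[0,0,0],[0,0,0],[0,0,0],[0,0,0]],"gripper":[1,1,1,1,1]}'
python3 - <<'E'
from h import *
o=bot.observe(); print(o['position'],o['force'],o['moment'])
E
```

```text
clock: 10.45
position: [0.5427, 0.1922, 0.1891]
tool_rot: [3.138, 0.008, 1.099]
force: [-0.0, -0.0, -3.0]
grip_width: 0.0129
finger_force: 59.0
clock: 10.95
position: [0.5427, 0.1921, 0.1791]
tool_rot: [3.138, 0.008, 1.099]
force: [-0.3, -0.8, -1.6]
grip_width: 0.0133
finger_force: 59.0
[0.54273209 0.192128   0.17912114] [-0.27248308 -0.76464232 -1.62089135] [-0.11680305  0.08887079 -0.01911508]
```

```bash
python3 -m crank '{"travel":[[0,0,-0.1],[0,0,-0.2],[0,0,-0.3],[0,0,-0.4],[0,0,-0.5]],"turn":[[0,0,0],[0,0,0],[0,0,0],[0,0,0],[0,0,0]],"gripper":[1,1,1,1,1]}'
python3 -m crank '{"travel":[[0,0,-0.1],[0,0,-0.2],[0,0,-0.3],[0,0,-0.3],[0,0,-0.3]],"turn":[[0,0,0],[0,0,0],[0,0,0],[0,0,0],[0,0,0]],"gripper":[1,1,1,1,1]}'
python3 - <<'E'
from h import *
o=bot.observe(); print(o['position'],o['tool_rot'],o['force'],o['moment'])
E
```

```text
clock: 11.45
position: [0.5428, 0.1921, 0.1742]
tool_rot: [3.138, 0.008, 1.099]
force: [-1.3, -0.6, 0.1]
grip_width: 0.0131
finger_force: 59.1
clock: 11.95
position: [0.5428, 0.1921, 0.1713]
tool_rot: [3.138, 0.008, 1.099]
force: [-0.2, -2.1, 1.4]
grip_width: 0.0128
finger_force: 59.7
[0.54279473 0.19213233 0.17132456] [3.1375482  0.00774523 1.09937379] [-0.15243361 -2.1075567   1.36374391] [-0.48959025  0.06851463 -0.00071688]
```

```bash
cat > o.py <<'E'
from h import *
o=bot.observe(); print(np.round(o['position'],4),np.round(o['tool_rot'],3),np.round(o['force'],1),np.round(o['moment'],2))
E
python3 -m crank '{"travel":[[0,0,-0.1],[0,0,-0.1],[0,0,-0.1],[0,0,-0.1],[0,0,-0.1]],"turn":[[0,0,3],[0,0,6],[0,0,9],[0,0,12],[0,0,15]],"gripper":[1,1,1,1,1]}'>/dev/null; python3 o.py
python3 -m crank '{"travel":[[0,0,0],[0,0,0],[0,0,0],[0,0,0],[0,0,0]],"turn":[[0,0,3],[0,0,6],[0,0,9],[0,0,12],[0,0,15]],"gripper":[1,1,1,1,1]}' >/dev/null; python3 o.py
```

```text
[0.5428 0.1923 0.1704] [3.138 0.008 1.363] [-1.  -0.8  3.6] [-0.49  0.3  -0.08]
[0.5428 0.1921 0.1702] [3.138 0.008 1.625] [ 0.1 -0.6 -2. ] [-0.22 -0.11  0.01]
```

Force fell back to free hang, so the blade has dropped into the slot. I'm lowering it.

```bash

python3 -m crank '{"travel":[[0,0,-0.1],[0,0,-0.2],[0,0,-0.3],[0,0,-0.4],[0,0,-0.4]],"turn":[[0,0,0],[0,0,0],[0,0,0],[0,0,0],[0,0,0]],"gripper":[1,1,1,1,1]}'>/dev/null; python3 o.py
```

```text
[0.5427 0.1921 0.1661] [3.138 0.008 1.623] [ 0.5 -1.1 -2.5] [-0.42 -0.13 -0.03]
```

```bash

python3 -m crank '{"travel":[[0,0,-0.05],[0,0,-0.1],[0,0,-0.15],[0,0,-0.2],[0,0,-0.25]],"turn":[[0,0,0],[0,0,0],[0,0,0],[0,0,0],[0,0,0]],"gripper":[1,1,1,1,1]}'>/dev/null; python3 o.py
python3 -m crank '{"travel":[[0,0,-0.05],[0,0,-0.05],[0,0,-0.1],[0,0,-0.1],[0,0,-0.1]],"turn":[[0,0,0],[0,0,0],[0,0,0],[0,0,0],[0,0,0]],"gripper":[1,1,1,1,1]}'>/dev/null; python3 o.py
```

```text
[0.5428 0.1921 0.1638] [3.138 0.008 1.623] [ 0.6 -1.3 -2.1] [-0.49 -0.04  0.01]
[0.5428 0.1921 0.1628] [3.138 0.008 1.623] [ 0.4 -2.2 -1.2] [-0.55 -0.21 -0.04]
```

```bash

python3 -m crank '{"travel":[[0,0,-0.02],[0,0,-0.05],[0,0,-0.05],[0,0,-0.05],[0,0,-0.05]],"turn":[[0,0,0],[0,0,0],[0,0,0],[0,0,0],[0,0,0]],"gripper":[1,1,1,1,1]}'>/dev/null; python3 o.py
python3 -m crank '{"travel":[[0,0,-0.02],[0,0,-0.03],[0,0,-0.04],[0,0,-0.04],[0,0,-0.04]],"turn":[[0,0,0],[0,0,0],[0,0,0],[0,0,0],[0,0,0]],"gripper":[1,1,1,1,1]}'>/dev/null; python3 o.py
```

```text
[0.5428 0.1921 0.1625] [3.137 0.008 1.623] [-0.3 -3.8  5.3] [-0.99  0.25 -0.04]
[0.5428 0.1921 0.1624] [3.137 0.008 1.623] [-3.1 -4.7 11.5] [-1.15  0.7  -0.03]
```

Contact came at the expected home height, so I'll ease off, release and back away upward.

```bash

python3 -m crank '{"travel":[[0,0,0.03],[0,0,0.04],[0,0,0.04],[0,0,0.04],[0,0,0.04]],"turn":[[0,0,0],[0,0,0],[0,0,0],[0,0,0],[0,0,0]],"gripper":[1,1,1,1,1]}' 20 >/dev/null; python3 o.py
python3 -m crank '{"travel":[[0,0,0],[0,0,0],[0,0,0],[0,0,0],[0,0,0]],"turn":[[0,0,0],[0,0,0],[0,0,0],[0,0,0],[0,0,0]],"gripper":[0.7,0.6,0.5,0.4,0.4]}'; python3 o.py
python3 -m crank '{"travel":[[0,0,0],[0,0,0],[0,0,0.5],[0,0,2],[0,0,4]],"turn":[[0,0,0],[0,0,0],[0,0,0],[0,0,0],[0,0,0]],"gripper":[0.3,0.2,0.2,0.2,0.2]}'; python3 o.py
python3 -m crank '{"travel":[[0,0,4],[0,0,8],[0,-3,11],[0,-8,11],[0,-12,11]],"turn":[[0,0,0],[0,0,0],[0,0,0],[0,0,0],[0,0,0]],"gripper":[0.2,0.2,0.2,0.2,0.2]}'
python3 - <<'E'
from h import *
snap('scene','s4');snap('top','t4')
s=cv2.imread('pics/s4.png')[80:210,230:430];t=cv2.imread('pics/t4.png')[100:270,130:430]
r=lambda i,k,w,h:cv2.resize(i,(w,h),interpolation=cv2.INTER_CUBIC)
cv2.imwrite('pics/c4.png',np.hstack([r(s,0,800,520)]))
K=[[.5434,.193,z] for z in(.14,.148,.188)];print((proj('s4',K)-[230,80])*4)
E
```

```text
[0.5428 0.1921 0.1624] [3.137 0.008 1.623] [-0.2 -4.2  7.8] [-0.99  0.3   0.04]
clock: 16.45
position: [0.5427, 0.1923, 0.1623]
tool_rot: [3.138, 0.008, 1.623]
force: [0.2, 0.2, -1.0]
grip_width: 0.0513
finger_force: 0.0
[0.5427 0.1923 0.1623] [3.138 0.008 1.623] [ 0.2  0.2 -1. ] [-0.    0.04  0.02]
clock: 16.95
position: [0.5425, 0.1922, 0.2032]
tool_rot: [3.138, 0.008, 1.623]
force: [-0.4, 0.2, 1.1]
grip_width: 0.0687
finger_force: 0.0
[0.5425 0.1922 0.2032] [3.138 0.008 1.623] [-0.4  0.2  1.1] [0.03 0.04 0.01]
clock: 17.45
position: [0.5428, 0.0703, 0.3144]
tool_rot: [3.135, 0.008, 1.623]
force: [1.5, 0.1, -0.3]
grip_width: 0.0687
finger_force: 0.0
[[623.21124113 238.82221362]
 [624.7111593  228.84538532]
 [632.42088698 177.55793097]]
```

View pics/c4.png

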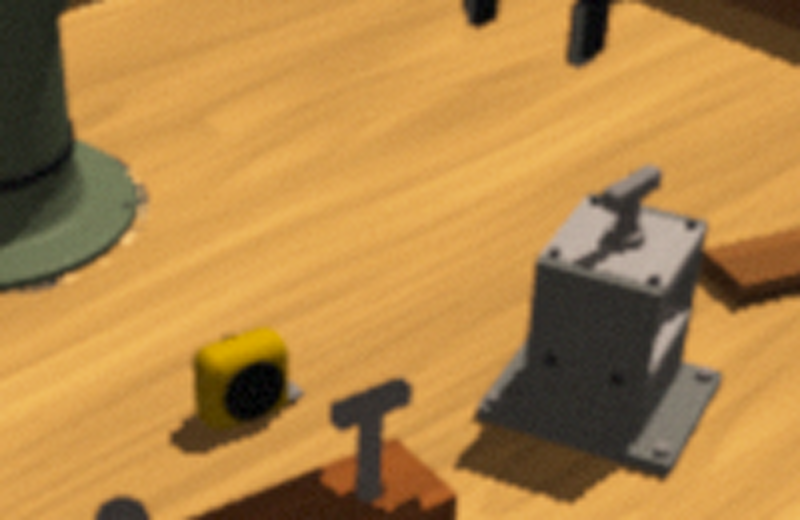

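The spindle is home: its handle top is at crop (632,182), against an expected (632,178), and the collar sits on the plate. The tape and tkey haven't moved, and the gripper is clear.

```bash
python3 -m crank '{"travel":[[0,0,0],[0,0,0],[0,0,0],[0,0,0],[0,0,0]],"turn":[[0,0,0],[0,0,0],[0,0,0],[0,0,0],[0,0,0]],"gripper":[0.2,0.2,0.2,0.2,0.2]}' && python3 -c "
from workcell import bot
print(bot.job_done())"
```

```text
clock: 18.05
position: [0.5427, 0.0728, 0.3123]
tool_rot: [3.138, 0.008, 1.624]
force: [-0.3, -0.4, 0.7]
grip_width: 0.0686
finger_force: 0.0
the job is handed in; nothing more can be done
None
```

The spindle is through both plates with its blade in the drive dog, its collar on the upper plate and the gripper released. Readings against the unit stayed around 14 N or less, and I handed the job in at about 18 s; no verdict came back.

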